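# Find the loose capped bolt on a pump drive and hold its cap open

## Task

A liquid-chromatography pump drive unit lies in its service nest, and one of the three capped bolts on its cover has come loose. Press the toggle clamp's handle fully down so that the clamp grips the unit and stays shut, then tap the closed caps until you find the bolt that gives under the tap and springs back. Lift that bolt's sprung cap at least 60 degrees open and finish while still holding it there, so that a colleague can tighten the bolt; keep the caps of the two tight bolts shut and leave the bottle, the hex key and the vial tray where they are.

Things in the scene. Friction and masses are not known exactly. Their poses are not given: they have to be found in the camera images.
- place_1 (a point): Left front bolt place (robot's view) on the unit's flat cover (176 x 206 mm, 67 mm above the bench). Point: centre of the top of the closed cap, 32 mm above the cover, 99 mm above the bench; it stays put when the cap moves. Axes of all place and tab points are the nest's: z up, x away from the robot (from the cap's thumb tab to its hinge), y left.
- place_2 (a point): Right front bolt place, as place_1 but 136 mm to its right (-y). The three capped bolts look alike, stand equally high and the same way round; any of them may be the loose one, which must be felt: a tight bolt is rigid under a tap on its cap, the loose one sinks 4.5 mm under 2 to 4 N, then stops, and springs back.
- place_3 (a point): Rear bolt place, as place_1 but 80 mm farther in x and midway between the other two in y. Each cap is a white shell 40 x 40 mm, 16 mm high, over a socket-head bolt 17 mm wide; its hinge pin lies along y, 23 mm in +x and 12 mm below this point.
- tab_1 (a point): Centre of the thumb tab of the closed cap at place_1: 33 mm in -x and 4.5 mm below place_1. The tab sticks out level from the cap in -x: 24 mm wide (y), 7 mm thick, 26 mm long, with 24 mm of free room below it down to the cover. The point stays put when the cap moves.
- tab_2 (a point): The same at place_2. The hinge pin (along y) is 56 mm in +x and 7.5 mm below a tab's centre, so lifting swings the tab up and away from the robot on a radius of 56 mm.
- tab_3 (a point): The same at place_3. A light spring in each hinge (about 1 N at the tab when shut, 1.3 N when open) shuts the cap if it is let go. Tabs can be pinched across their width from above.
- handle_grip (a point): Middle of the black round grip (18 mm thick, 75 mm long) of the toggle clamp's handle, at the nest's left (+y) end; moves with the handle. Its axes: -x out along the handle, z out of the grip's inner/upper side (where to push), y level along nest x. Clamp shut: 58 mm above the bench, handle level, out to +y. Push it along -z (out, then down); it takes a few N and stays where left.
- clamp_handle (a joint): Angle between the toggle clamp's handle and its bar, rad: near 0 at the start (open: handle steep, about 65 degrees up; bar raised on its inner, -y side, ending lower than the grip); grows as the handle is pushed down to 1.976 = over centre against its stop, clamp shut, the bar's rubber foot on the unit's flange. It turns 70 degrees in the nest's y-z plane about a pin 96 mm from the grip; the pin rises 15 mm meanwhile.
- loose_bolt (a joint): How far the loose bolt is pressed down with its cap, m: 0 at rest, 0.0045 at most. Which place it is at is not told.
- loose_cap (a joint): Opening angle of the loose bolt's cap, rad: 0 = shut, 1.57 = upright, 1.8 = stop. Which place it is at is not told.
- tight_cap_1 (a joint): Opening angle of the cap of one of the tight bolts, rad, 0 = shut. Which place it is at is not told.
- tight_cap_2 (a joint): Opening angle of the cap of the other tight bolt, rad, 0 = shut. Which place it is at is not told.
- solvent_bottle: Bystander: glass bottle with blue screw cap, 80 mm wide, 165 mm high, standing right of the nest; origin under its centre. Not to be moved.
- hex_key: Bystander: L-shaped dark steel hex key, 95 x 32 mm, 8 mm thick, lying on the bench right of the nest; origin on the bench at the middle of its long leg. Not to be moved.
- vial_tray: Bystander: white tray 90 x 120 x 30 mm with six vials up to 39 mm high, left of the nest; origin under its centre. Not to be moved.

How it is judged:
By the outcome, as a careful person would: the job done as asked, in the order asked, and still so for the second after the job is handed in, while the arm keeps its last pose, push and grip.
It also fails if it takes over 54 s, if anything falls off the work surface, if the arm or the gripper's body presses on something with over 40 N, if the wrist force passes 120 N, or if a joint passes its speed limit or range.

## Robot

A 7-joint arm with a two-finger parallel gripper is mounted at the origin on the work surface. World frame = base frame: x ahead of the robot, y to its left, z up, the work surface at z = 0. Lengths are in m, angles in rad, forces in N, time in s.
With the tool pointing down it reaches from about 0.425 to 1.025 m from the base axis. Payload 9.4 kg.
Tool frame: the origin (TCP) lies at the very end of the fingers, on their centre line; the grasp point (between the pads) lies manip.grip_point_offset behind it (manip.grip_point_offset is the distance from the TCP to the grasp point, in m); z points along the fingers, y is the direction in which the jaws open and shut (so a half turn about z gives the same grasp; the last joint's range is limited). The gripper opens to 93 mm and grips with 3 to 60 N. Pads are 15 mm wide; open, the fingers measure 128 mm over their backs; the gripper's body (75 mm by 188 mm) begins 65 mm behind the grasp point.
Start: joints at [1.122, 0.599, -0.003, 1.599, 0.002, 0.943, -0.08], TCP at [0.263, -0.675, 0.219] pointing down, gripper open.
Joint ranges: [-2.57, 2.57], [-0.35, 1.97], [-1.29, 1.29], [0.11, 2.56], [-1.05, 4.19], [0.11, 1.86], [-2.63, 2.63]. Speed limits (rad/s): [2.22, 2.22, 3.01, 3.01, 3.14, 3.14, 3.14].

## Interface

Orientations are given as a unit quaternion [x, y, z, w].
In Python, from plant import manip gives the robot as it stands.
- The arm moves only by the tool servo_tool, never from a script. Its argument "commands" is a list that holds one entry, the list of rows, each a list of 5 numbers: the finger opening in mm, from 0 to 93, then the shift along the world's x, y, z scaled (see below), then the turn about the world's z scaled (see below). In form: [[[hand, x, y, z, twist], ...]]. A call has exactly 8 rows; each row is the pose to reach, as a shift and turn from the pose measured when the call began; what a row does not reach only later rows make up. The controller multiplies each number of a shift by 120 mm and each number of a turn by 0.5 rad. A row lasts 1/12 s, in which the tool goes at most 41.7 mm and 7.16 degrees, less where a joint would pass 70% of its speed; a pose out of reach is approached as far as the arm can. A call with a number of a shift or a turn outside -1 to 1 is refused whole. A call with a gripper value outside its range is refused whole. The fingers move at their own pace and stop on an object; the grip force is fixed at half the most. Time passes only in rows, so rows that repeat a pose let the fingers close, or fill a call up. It gives the time, the measured TCP pose, the force and the opening at its end, in the units of the state.
- manip.state(): the state, without advancing time (a new reading comes with each control period).
- manip.get_image(name): name is "scene" or "top" or "wrist"; returns a dict with "pixels" (420x560x3 uint8, red, green, blue), "range_z" (420x560 float32, m along the optical axis (not along the pixel's ray), 0 where there is no reading), "fx", "fy", "cx", "cy" (pixels), "view" (4x4, takes a point from world to camera coordinates). Camera axes: x right, y up, looking along -z (the intrinsics and any distortion apply to the point x, -y, -z); pixel columns grow to the right and rows downward; lengths in m; the calibration is good to about 2 mm. A picture is of the moment at which its call begins.
- manip.sign_off(): hands the job in, once; it reports no verdict.
Trained networks look in a picture, given as the dict that the camera call returned (one of the last four; its "shot" number tells which), for a name from the list of things; names that differ only in an ending like _2 or _b are one class to them, and where a whole thing is asked for, a point or a joint stands for the part that bears it (a point fixed in the world has none). Each returns a list of dicts, best first, with "score" (0 to 1); they miss things now and then, are a little off and sometimes report something else, mostly with a low value. They report only what shows in the picture. A call takes as long as a camera call.
- manip.spot_in(picture, target): "position" ([column, row] in pixels, amid what is visible of it).
- manip.silhouettes(picture, target): "region" (420x560 bool, what is visible of it) and "position" ([column, row] in pixels, amid what is visible of it).
- manip.spot_point(picture, target): "position" ([column, row] in pixels: a listed point, or the origin of a listed thing).
The state is a dict: "t": time; "joints": joint angles; "qvel": joint speeds; "effort": joint torques, N m; "ee_pos": TCP position; "ee_rot": TCP orientation; "ft_force": force on the tool from outside, world axes, zero at the start; "ft_torque": the same for the moment, N m; "finger_gap": finger opening in m.
Only numpy, scipy, OpenCV 4.12 (cv2) and the standard library are available. Lean on these libraries where they do the work, as an engineer would, in place of code of your own. Each camera call takes 0.05 s, during which the arm holds its last target.

## Working session

There is one attempt and no reset: what is moved stays moved. The work goes in short steps, Python scripts to look and compute and a tool call to move; the robot and the scene stay as the last step left them, time stands still between calls to the robot, and variables do not carry over. Pictures are saved under pics/ and viewed, and the job is handed in when it is done.

Besides the shell and the picture viewer there is one more tool, called after "Call:" by a JSON object that holds its "op" and its "data", one argument or row to a line. servo_tool: Moves the arm, as the interface text tells. Shifts and turns lie within -1 to 1; 1 stands for 120 mm of shift or 0.5 rad of turn. Its arguments: {"type":"object","properties":{"commands":{"type":"array"}},"required":["commands"]}

```bash
ls; mkdir -p pics
cat > h.py <<'E'
from plant import manip
import numpy as np, cv2
def save(im,name,pts=()):
    a=cv2.cvtColor(im["pixels"],cv2.COLOR_RGB2BGR).copy()
    for p in pts: cv2.circle(a,(int(p[0]),int(p[1])),4,(0,0,255),1)
    cv2.imwrite("pics/"+name+".png",a)
def ray(im,p):
    V=np.array(im["view"]);R=V[:3,:3];t=V[:3,3]
    d=np.array([(p[0]-im["cx"])/im["fx"],-(p[1]-im["cy"])/im["fy"],-1.0])
    return -R.T@t, R.T@d
def at_z(im,p,z):
    o,d=ray(im,p); return o+d*(z-o[2])/d[2]
def dep(im,p):
    c,r=int(round(p[0])),int(round(p[1]))
    w=im["range_z"][max(r-1,0):r+2,max(c-1,0):c+2]; w=w[w>0]
    if not len(w): return None
    o,d=ray(im,p); return o+d*np.median(w)
def proj(im,P):
    V=np.array(im["view"]);q=V[:3,:3]@np.array(P)+V[:3,3]
    return [im["cx"]+im["fx"]*q[0]/-q[2], im["cy"]-im["fy"]*q[1]/-q[2]]
E
python3 - <<'E'
from h import *
np.set_printoptions(precision=4,suppress=True)
s=manip.state()
for k,v in s.items(): print(k,v)
print(manip.grip_point_offset)
for n in ["scene","top"]:
    im=manip.get_image(n); save(im,n+"0"); print(n,[k for k in im], im["fx"],im["cx"],im["cy"])
    print(np.array(im["view"]))
    for t in ["place_1","tab_1","handle_grip","solvent_bottle","hex_key","vial_tray"]:
        for d in manip.spot_point(im,t)[:4]:
            print(t,d["score"],d["position"],dep(im,d["position"]))
E
```

```text
pics
t 0.0
joints [ 1.1223  0.6001 -0.0026  1.6001  0.0019  0.9429 -0.0798]
qvel [ 0.0004  0.0011  0.0025 -0.0006 -0.0003  0.0002  0.0007]
effort [ -0.0002 -76.5059   1.497  -25.2346  -0.0524   0.0169   0.0002]
ee_pos [ 0.2632 -0.675   0.2178]
ee_rot [ 0.9828  0.1849 -0.0002 -0.0007]
ft_force [-0.4949 -0.8311  0.1022]
ft_torque [0.0177 0.0086 0.0063]
finger_gap 0.09309952357173425
0.0188
scene ['pixels', 'range_z', 'fx', 'fy', 'cx', 'cy', 'view', 'shot'] 436.8546372577346 281.81341303225497 209.3819038838871
[[ 0.7375  0.6752 -0.0158 -0.3853]
 [-0.3663  0.4195  0.8306  0.0919]
 [ 0.5675 -0.6067  0.5566 -1.5234]
 [ 0.      0.      0.      1.    ]]
place_1 0.89 [287.2, 241.3] [ 0.6086 -0.0721  0.0992]
place_1 0.64 [281.7, 215.4] [0.5214 0.003  0.0983]
place_1 0.62 [246.5, 239.7] [ 0.5303 -0.136   0.1014]
place_1 0.5 [130.8, 303.5] [ 0.4093 -0.4085  0.0065]
tab_1 0.78 [281.9, 237.0] [ 0.5883 -0.0693  0.1007]
tab_1 0.77 [268.3, 211.0] [ 0.4809 -0.0069  0.0996]
tab_1 0.59 [236.1, 238.9] [ 0.5066 -0.1493  0.0995]
handle_grip 0.73 [279.8, 233.3] [ 0.5723 -0.0598  0.0989]
handle_grip 0.71 [3
[... 416 characters left out ...]
.982  -1.2639]
 [ 0.      0.      0.      1.    ]]
place_1 0.79 [276.4, 211.8] [ 0.5202 -0.0082  0.0996]
place_1 0.69 [317.8, 204.2] [ 0.5428 -0.134   0.0982]
place_1 0.65 [291.1, 179.2] [ 0.6216 -0.0542  0.0998]
tab_1 0.94 [292.9, 194.3] [ 0.5741 -0.0589  0.0993]
tab_1 0.83 [322.2, 214.5] [ 0.5108 -0.1463  0.0986]
tab_1 0.73 [275.3, 221.2] [ 0.4919 -0.0046  0.0969]
handle_grip 0.52 [217.8, 209.4] [0.5219 0.1638 0.1354]
solvent_bottle 0.63 [401.6, 176.0] [ 0.6307 -0.3955  0.092 ]
hex_key 0.53 [401.5, 250.5] [ 0.4091 -0.4051  0.0082]
hex_key 0.53 [320.9, 214.8] [ 0.5099 -0.1423  0.0988]
vial_tray 0.6 [143.9, 211.0] [0.5464 0.4241 0.0023]
vial_tray 0.48 [321.4, 215.4] [ 0.5081 -0.1438  0.0985]
```

View pics/scene0.png

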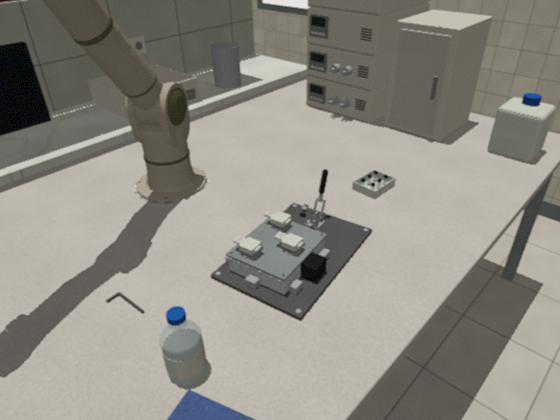

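View pics/top0.png

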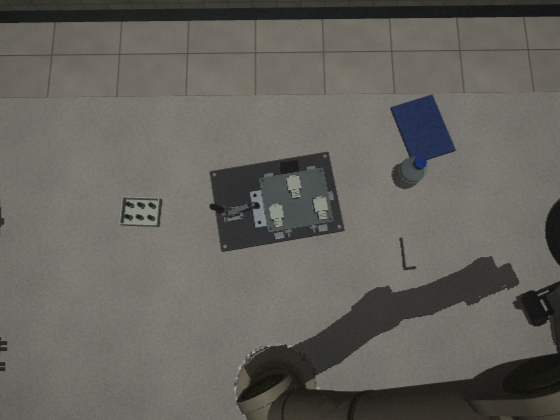

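Scene: the nest is slightly yawed, with caps at about (276,212), (320,205) and (293,182) in the top view. The handle is at (217,208) and leans outward, bottle and hex key are on the right, and the tray is on the left. Next I'll measure more precisely.

Run:
```python
from h import *
np.set_printoptions(precision=4,suppress=True)
P=[];
for n in ["scene","top"]:
    im=manip.get_image(n)
    a=cv2.cvtColor(im["pixels"],cv2.COLOR_RGB2BGR)
    c=a[160:300,200:390] if n=="scene" else a[140:260,200:350]
    cv2.imwrite(f"pics/{n}_z.png",cv2.resize(c,None,fx=4,fy=4,interpolation=cv2.INTER_CUBIC))
    h,w=im["range_z"].shape; u,v=np.meshgrid(np.arange(w),np.arange(h))
    V=np.array(im["view"]);R=V[:3,:3];o=-R.T@V[:3,3]
    d=np.stack([(u-im["cx"])/im["fx"],-(v-im["cy"])/im["fy"],-np.ones_like(u)],-1)@R
    X=o+d*im["range_z"][...,None]
    x=X.reshape(-1,3)
    z=x[:,2]
    m=(z>.09)&(z<.106)&(abs(x[:,0]-.56)<.11)&(x[:,1]>-.18)&(x[:,1]<.05)
    q=x[m]; 
    _,lab,cen=cv2.kmeans(q[:,:2].astype(np.float32),3,None,(3,50,1e-5),5,cv2.KMEANS_PP_CENTERS)
    print(n,len(q)); 
    for i in range(3):
        g=q[lab.ravel()==i]; print(cen[i],len(g),g[:,2].mean(), g.min(0),g.max(0))
    m=(z>.06)&(z<.2)&(abs(x[:,0]-.53)<.08)&(x[:,1]>.05)&(x[:,1]<.25)
    q=x[m]; q=q[q[:,2].argsort()]
    print(q[::max(1,len(q)//25)])
```

```text
scene 907
[ 0.5408 -0.143 ] 327 0.09811378485424319 [ 0.4986 -0.1641  0.0901] [ 0.5732 -0.1168  0.1038]
[ 0.6086 -0.0637] 323 0.09812642384891489 [ 0.5649 -0.0838  0.0902] [ 0.6398 -0.0372  0.1039]
[ 0.519  -0.0093] 257 0.09796447652594129 [ 0.474  -0.0298  0.0901] [0.551  0.0189 0.1032]
[[0.5454 0.1542 0.0604]
 [0.5224 0.1454 0.0653]
 [0.5201 0.1481 0.0699]
 [0.5178 0.1507 0.0747]
 [0.5425 0.1663 0.0775]
 [0.5411 0.1584 0.0808]
 [0.5486 0.0512 0.0836]
 [0.5459 0.0501 0.0863]
 [0.5482 0.0601 0.0888]
 [0.5268 0.1527 0.0913]
 [0.5503 0.0703 0.0945]
 [0.5474 0.0609 0.0979]
 [0.5386 0.1604 0.1026]
 [0.5438 0.0692 0.1054]
 [0.552  0.0722 0.1074]
 [0.5423 0.0709 0.1105]
 [0.5373 0.1659 0.1164]
 [0.5329 0.1573 0.1219]
 [0.5376 0.1649 0.127 ]
 [0.5263 0.1604 0.1345]
 [0.5317 0.1624 0.139 ]
 [0.5356 0.1755 0.1446]
 [0.5338 0.1682 0.1504]
 [0.5314 0.1756 0.1561]
 [0.5353 0.1794 0.1624]
 [0.5222 0.1729 0.1668]]
top 771
[ 0.5361 -0.1406] 261 0.0978465292120523 [ 0.497  -0.1617  0.0906] [ 0.5699 -0.117   0.1051]
[ 0.6036 -0.0611] 251 0.09819257555296892 [ 0.5652 -0.0812  0.0902] [ 0.637  -0.0386  0.1054]
[ 0.5137 -0.0073] 259 0.09766075806498802 [ 0.4751 -0.0281  0.0908] [0.5492 0.0142 0.1038]
[[0.5286 0.1115 0.06  ]
 [0.5442 0.1457 0.0633]
 [0.5304 0.114  0.0668]
 [0.5204 0.1444 0.0714]
 [0.5351 0.101  0.0741]
 [0.5195 0.1592 0.0763]
 [0.5442 0.1531 0.0784]
 [0.5433 0.0944 0.08  ]
 [0.5277 0.1493 0.082 ]
 [0.5271 0.152  0.0853]
 [0.5538 0.054  0.0877]
 [0.5351 0.0875 0.089 ]
 [0.5439 0.0874 0.0916]
 [0.5364 0.0748 0.0969]
 [0.5413 0.0654 0.1024]
 [0.55   0.0652 0.1052]
 [0.5434 0.0681 0.1069]
 [0.5338 0.1546 0.113 ]
 [0.5322 0.1566 0.1205]
 [0.5328 0.161  0.132 ]
 [0.5221 0.1655 0.1405]
 [0.5197 0.1724 0.1524]
 [0.5302 0.1688 0.1586]
 [0.5205 0.1738 0.1627]
 [0.5315 0.1735 0.1661]]
```

```bash
ls pics
```

```text
scene0.png
scene_z.png
top0.png
top_z.png
```

View pics/scene_z.png

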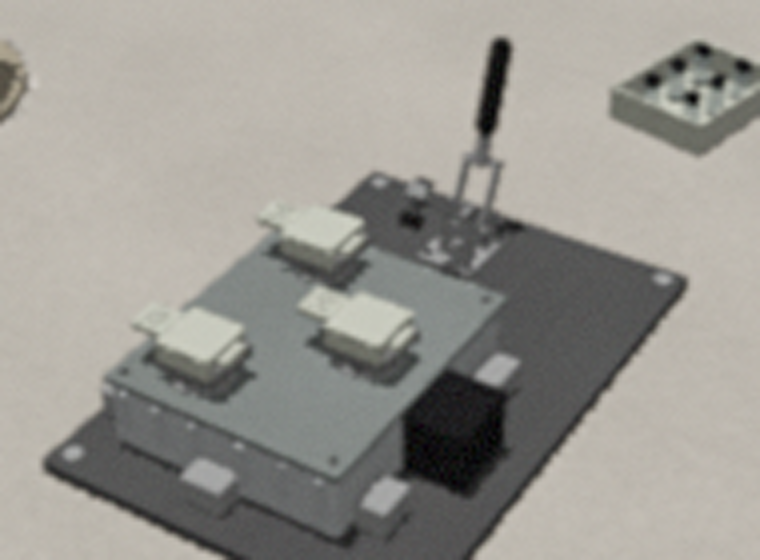

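View pics/top_z.png

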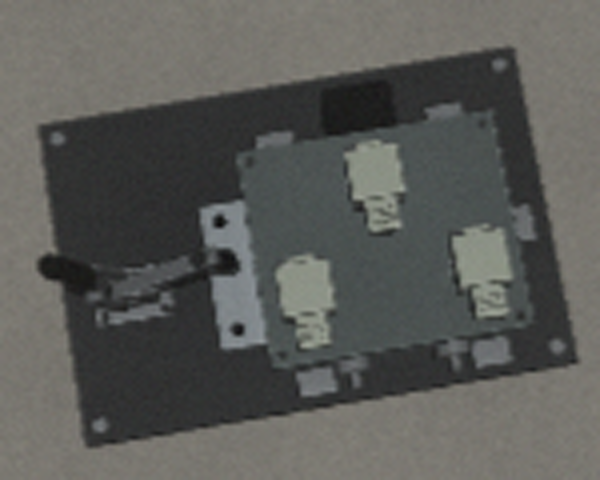

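The yaw is about 9.5°. Places: 1 at about (0.524,-0.007), 2 at (0.547,-0.140), 3 at (0.614,-0.061), which agree with the given spacings. The grip is at about (0.527,0.167,0.135). Now I'll travel to the inner side of the handle with the fingers shut and the jaws turned along nest x.

Call:
{"op": "servo_tool", "data": {
  "commands": [
    [[0,0.04,0.12,0.05,0.11],[0,0.08,0.24,0.1,0.23],[0,0.12,0.36,0.15,0.34],[0,0.16,0.48,0.2,0.45],[0,0.2,0.6,0.25,0.57],[0,0.24,0.72,0.3,0.68],[0,0.28,0.84,0.3,0.8],[0,0.32,0.96,0.3,0.91]]
  ]
}}

```text
t: 1.47
ee_pos: [0.3021, -0.5598, 0.2552]
ee_rot: [0.915, 0.403, 0.0, 0.001]
ft_force: [1.2, -0.2, 0.7]
finger_gap: 0.0443
```

Call:
{"op": "servo_tool", "data": {
  "commands": [
    [[0,0.04,0.12,0,0.11],[0,0.08,0.24,0,0.23],[0,0.12,0.36,0,0.34],[0,0.16,0.48,0,0.45],[0,0.2,0.6,0,0.57],[0,0.24,0.72,0,0.68],[0,0.28,0.84,0,0.8],[0,0.32,0.96,0,0.91]]
  ]
}}

```text
t: 2.13
ee_pos: [0.3407, -0.4436, 0.2554]
ee_rot: [0.8, 0.601, 0.0, 0.001]
ft_force: [0.9, -1.2, -0.1]
finger_gap: 0.0004
```

Call:
{"op": "servo_tool", "data": {
  "commands": [
    [[0,0.04,0.12,0,0.11],[0,0.08,0.24,0,0.23],[0,0.12,0.36,0,0.34],[0,0.16,0.48,0,0.45],[0,0.2,0.6,0,0.57],[0,0.24,0.72,0,0.68],[0,0.28,0.84,0,0.8],[0,0.32,0.96,0,0.91]]
  ]
}}

```text
t: 2.8
ee_pos: [0.3795, -0.3271, 0.2554]
ee_rot: [0.641, 0.767, 0.0, 0.001]
ft_force: [0.7, -0.8, 0.1]
finger_gap: 0.0008
```

Call:
{"op": "servo_tool", "data": {
  "commands": [
    [[0,0.04,0.12,0,0],[0,0.08,0.24,0,0],[0,0.12,0.36,0,0],[0,0.16,0.48,0,0],[0,0.2,0.6,0,0],[0,0.24,0.72,0,0],[0,0.28,0.84,0,0],[0,0.32,0.96,0,0]]
  ]
}}

```text
t: 3.47
ee_pos: [0.4182, -0.2105, 0.2554]
ee_rot: [0.64, 0.768, 0.0, 0.001]
ft_force: [-1.0, -0.3, 0.2]
finger_gap: 0.0006
```

Call:
{"op": "servo_tool", "data": {
  "commands": [
    [[0,0.04,0.12,0,0],[0,0.08,0.24,0,0],[0,0.12,0.36,0,0],[0,0.16,0.48,0,0],[0,0.2,0.6,0,0],[0,0.24,0.72,0,0],[0,0.28,0.84,0,0],[0,0.32,0.96,0,0]]
  ]
}}

```text
t: 4.13
ee_pos: [0.4567, -0.0939, 0.2555]
ee_rot: [0.639, 0.769, 0.0, 0.001]
ft_force: [0.6, 0.8, -0.8]
finger_gap: 0.0006
```

Call:
{"op": "servo_tool", "data": {
  "commands": [
    [[0,0.04,0.12,0,0],[0,0.08,0.24,0,0],[0,0.12,0.36,0,0],[0,0.16,0.48,0,0],[0,0.2,0.6,0,0],[0,0.24,0.72,0,0],[0,0.28,0.84,0,0],[0,0.32,0.96,0,0]]
  ]
}}

```text
t: 4.8
ee_pos: [0.495, 0.0228, 0.2555]
ee_rot: [0.638, 0.77, 0.0, 0.001]
ft_force: [1.3, -0.3, -0.1]
finger_gap: 0.0
```

Call:
{"op": "servo_tool", "data": {
  "commands": [
    [[0,0.04,0.12,0,0],[0,0.08,0.24,0,0],[0,0.12,0.36,0,0],[0,0.16,0.48,0,0],[0,0.2,0.6,0,0],[0,0.24,0.72,0,0],[0,0.28,0.84,0,0],[0,0.3,0.88,0,0]]
  ]
}}

```text
t: 5.47
ee_pos: [0.531, 0.1313, 0.2556]
ee_rot: [0.637, 0.771, 0.001, 0.001]
ft_force: [-0.2, 0.0, 0.9]
finger_gap: 0.0006
```

Run:
```python
from h import *
np.set_printoptions(precision=4,suppress=True)
for n in ["wrist","top","scene"]:
    im=manip.get_image(n); save(im,n+"1")
    print(n)
    for t in ["place_1","tab_1","handle_grip"]:
        for d in manip.spot_point(im,t)[:4]:
            print(t,d["score"],d["position"],dep(im,d["position"]))
```

```text
wrist
tab_1 0.92 [285.1, 336.2] [0.5254 0.1626 0.36  ]
tab_1 0.77 [228.3, 286.3] [0.5082 0.1642 0.3448]
handle_grip 0.91 [282.1, 165.9] [0.5242 0.1733 0.165 ]
top
place_1 0.76 [321.0, 206.3] [ 0.5359 -0.1433  0.0998]
place_1 0.67 [295.3, 181.0] [ 0.6162 -0.067   0.0982]
tab_1 0.8 [320.9, 213.2] [ 0.5151 -0.1427  0.0969]
tab_1 0.67 [278.2, 209.7] [ 0.3821 -0.0112  0.8068]
tab_1 0.61 [293.2, 194.0] [ 0.5752 -0.0599  0.0988]
scene
place_1 0.97 [290.8, 239.0] [ 0.6101 -0.0604  0.1003]
place_1 0.9 [248.6, 241.7] [ 0.5398 -0.1379  0.1011]
place_1 0.8 [286.4, 215.6] [0.5349 0.0069 0.1018]
place_1 0.18 [371.2, 187.8] [0.5628 0.3884 0.0262]
tab_1 0.96 [236.2, 240.5] [ 0.5088 -0.1513  0.0967]
tab_1 0.91 [268.8, 212.4] [ 0.4875 -0.0117  0.1004]
tab_1 0.85 [280.5, 237.8] [ 0.5852 -0.0711  0.0977]
handle_grip 0.63 [323.8, 178.9] [0.5349 0.1662 0.1455]
handle_grip 0.24 [129.5, 301.9] [ 0.4039 -0.4084  0.0081]
```

View pics/wrist1.png

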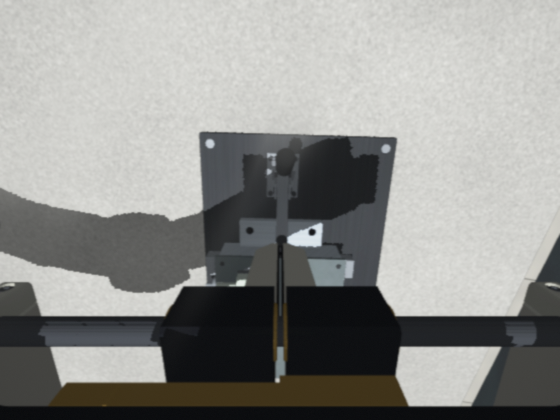

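View pics/scene1.png

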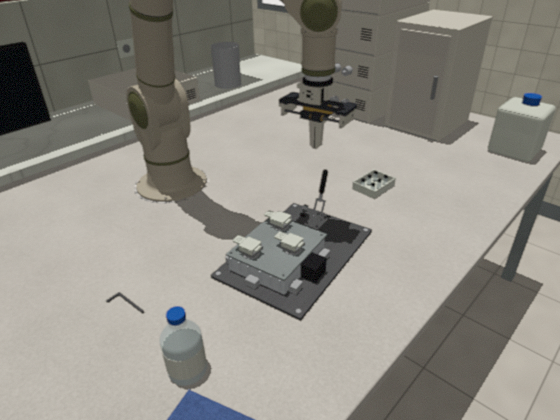

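The wrist view shows the handle at column 285, in line with the fingers at 281. Next I'll go down inside the handle, then push along its arc.

Call:
{"op": "servo_tool", "data": {
  "commands": [
    [[0,0,0,-0.15,0],[0,0,0,-0.3,0],[0,0,0,-0.45,0],[0,0,0,-0.6,0],[0,0,0,-0.75,0],[0,0,0,-0.9,0],[0,0,0,-1,0],[0,0,0,-1,0]]
  ]
}}

```text
t: 6.73
ee_pos: [0.5298, 0.1275, 0.1334]
ee_rot: [0.639, 0.77, -0.001, -0.0]
ft_force: [-0.8, -0.2, 0.2]
finger_gap: 0.0006
```

Call:
{"op": "servo_tool", "data": {
  "commands": [
    [[0,-0.01,0.05,0,0],[0,-0.02,0.1,0,0],[0,-0.03,0.15,0,0],[0,-0.035,0.2,-0.01,0],[0,-0.04,0.25,-0.04,0],[0,-0.05,0.29,-0.08,0],[0,-0.06,0.33,-0.1,0],[0,-0.06,0.37,-0.12,0]]
  ]
}}

```text
t: 7.4
ee_pos: [0.5223, 0.1722, 0.1188]
ee_rot: [0.639, 0.77, -0.001, -0.0]
ft_force: [-1.9, -2.4, 5.9]
finger_gap: 0.0004
```

Run:
```python
from h import *
print(manip.state()["ft_force"])
im=manip.get_image("scene"); save(im,"scene2")
a=cv2.imread("pics/scene2.png")[80:280,220:420]; cv2.imwrite("pics/scene2z.png",cv2.resize(a,None,fx=3,fy=3,interpolation=cv2.INTER_CUBIC))
```

```text
[-1.92228217 -2.37295134  5.9142395 ]
```

View pics/scene2z.png

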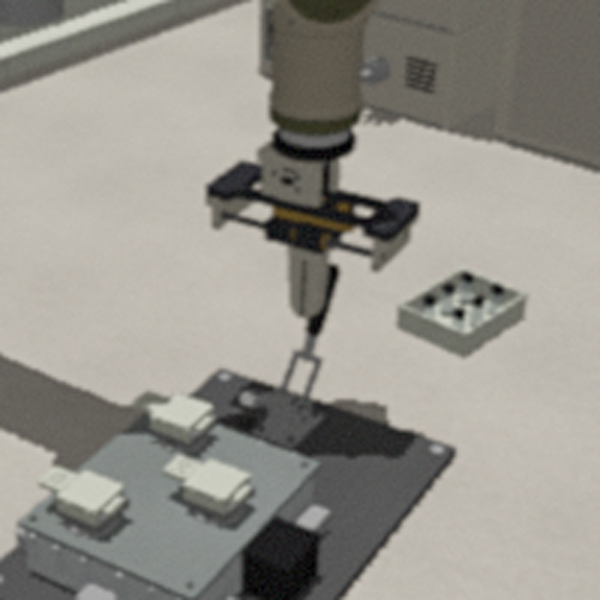

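The fingers push the handle out in good contact (about 6 N). I'll continue along the arc.

Call:
{"op": "servo_tool", "data": {
  "commands": [
    [[0,-0.01,0.07,-0.03,0],[0,-0.02,0.13,-0.07,0],[0,-0.03,0.18,-0.11,0],[0,-0.03,0.22,-0.16,0],[0,-0.04,0.25,-0.21,0],[0,-0.04,0.27,-0.25,0],[0,-0.05,0.29,-0.29,0],[0,-0.05,0.3,-0.32,0]]
  ]
}}

```text
t: 8.12
ee_pos: [0.5158, 0.2098, 0.0795]
ee_rot: [0.638, 0.77, -0.001, -0.001]
ft_force: [-0.0, 1.2, 1.3]
finger_gap: 0.0004
```

Run:
```python
from h import *
print(manip.state()["ft_force"])
im=manip.get_image("scene"); save(im,"scene3")
a=cv2.imread("pics/scene3.png")[80:280,220:420]; cv2.imwrite("pics/scene3z.png",cv2.resize(a,None,fx=3,fy=3,interpolation=cv2.INTER_CUBIC))
```

```text
[-0.00949977  1.23553633  1.28179536]
```

View pics/scene3z.png

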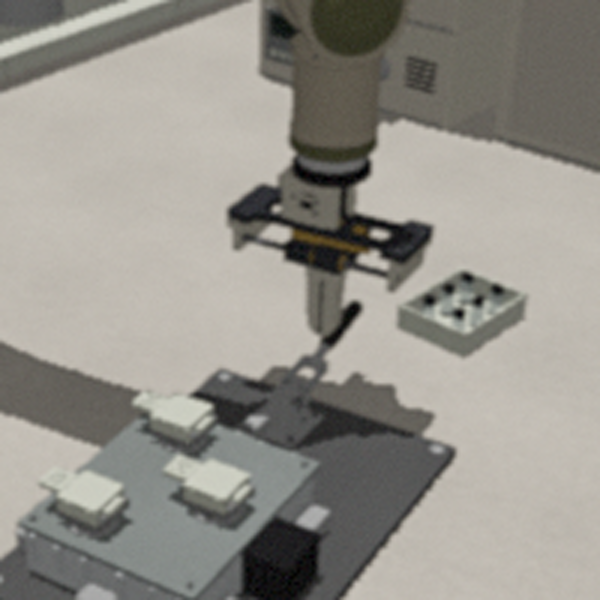

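The handle is past halfway, with contact near the grip's inner end. I'll slide out a little while pressing down.

Call:
{"op": "servo_tool", "data": {
  "commands": [
    [[0,0,0.06,0.01,0],[0,-0.02,0.12,0,0],[0,-0.02,0.14,-0.03,0],[0,-0.02,0.14,-0.06,0],[0,-0.02,0.14,-0.08,0],[0,-0.02,0.14,-0.1,0],[0,-0.02,0.14,-0.1,0],[0,-0.02,0.14,-0.1,0]]
  ]
}}

```text
t: 8.83
ee_pos: [0.5132, 0.2261, 0.0667]
ee_rot: [0.638, 0.77, -0.002, -0.001]
ft_force: [-0.3, 0.2, 0.7]
finger_gap: 0.0006
```

Run:
```python
from h import *
print(manip.state()["ft_force"])
im=manip.get_image("scene"); save(im,"scene4")
a=cv2.imread("pics/scene4.png")[80:280,220:420]; cv2.imwrite("pics/scene4z.png",cv2.resize(a,None,fx=3,fy=3,interpolation=cv2.INTER_CUBIC))
```

```text
[-0.27547123  0.24358777  0.72399959]
```

View pics/scene4z.png

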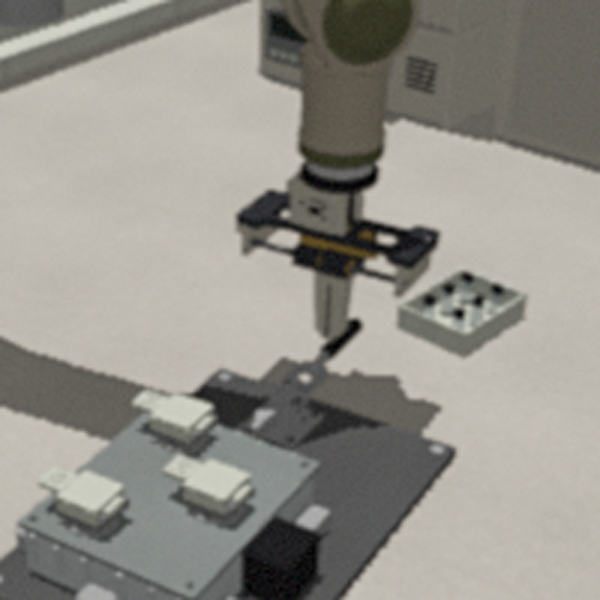

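Call:
{"op": "servo_tool", "data": {
  "commands": [
    [[0,0,0,-0.02,0],[0,0,0,-0.03,0],[0,0,0,-0.04,0],[0,0,0,-0.05,0],[0,0,0,-0.06,0],[0,0,0,-0.07,0],[0,0,0,-0.07,0],[0,0,0,-0.07,0]]
  ]
}}

```text
t: 9.55
ee_pos: [0.5135, 0.2267, 0.0593]
ee_rot: [0.638, 0.77, -0.001, -0.001]
ft_force: [-1.2, 0.4, 11.3]
finger_gap: 0.0005
```

Run:
```python
from h import *
print(manip.state()["ft_force"])
for n in ["scene","wrist"]:
    im=manip.get_image(n); save(im,n+"5")
    for d in manip.spot_point(im,"handle_grip")[:3]: print(n,d["score"],d["position"],dep(im,d["position"]))
```

```text
[-1.18248413  0.416363   11.32246051]
scene 0.49 [333.5, 192.6] [0.51960594 0.23937568 0.05961523]
scene 0.18 [130.2, 303.3] [ 0.40734872 -0.40904289  0.00621789]
wrist 0.79 [288.2, 233.9] [0.51492945 0.24269663 0.05744712]
```

View pics/wrist5.png

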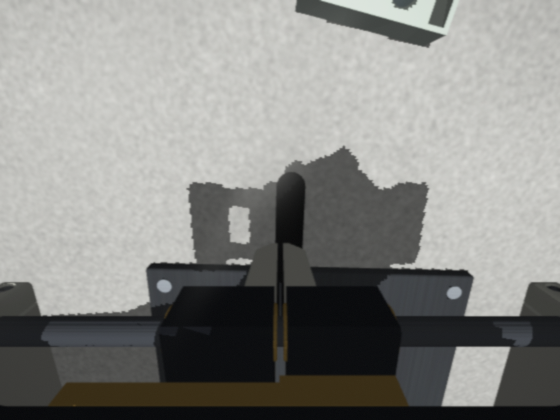

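Run:
```python
from h import *
np.set_printoptions(precision=4,suppress=True)
im=manip.get_image("wrist")
for r in range(176,248,8):
    print(r,dep(im,(289,r)), dep(im,(350,r)))
im=manip.get_image("scene")
a=cv2.imread("pics/scene5.png")[160:280,230:400]; cv2.imwrite("pics/scene5z.png",cv2.resize(a,None,fx=4.5,fy=4.5,interpolation=cv2.INTER_CUBIC))
```

```text
176 [0.5087 0.2772 0.0528] [ 0.5586  0.2757 -0.0003]
184 [0.5095 0.2731 0.0554] [ 0.5602  0.2696 -0.0004]
192 [0.5103 0.2685 0.0564] [ 0.5619  0.2633 -0.0004]
200 [0.5113 0.2638 0.0566] [ 0.5635  0.257  -0.0003]
208 [0.5122 0.2589 0.0568] [ 0.5652  0.2506 -0.0001]
216 [0.5132 0.2541 0.0571] [0.5669 0.244  0.0001]
224 [0.5142 0.2491 0.0572] [0.5685 0.2375 0.0005]
232 [0.5152 0.244  0.0573] [0.5703 0.2306 0.0003]
240 [0.5161 0.239  0.058 ] [0.5722 0.2237 0.0001]
```

View pics/scene5z.png

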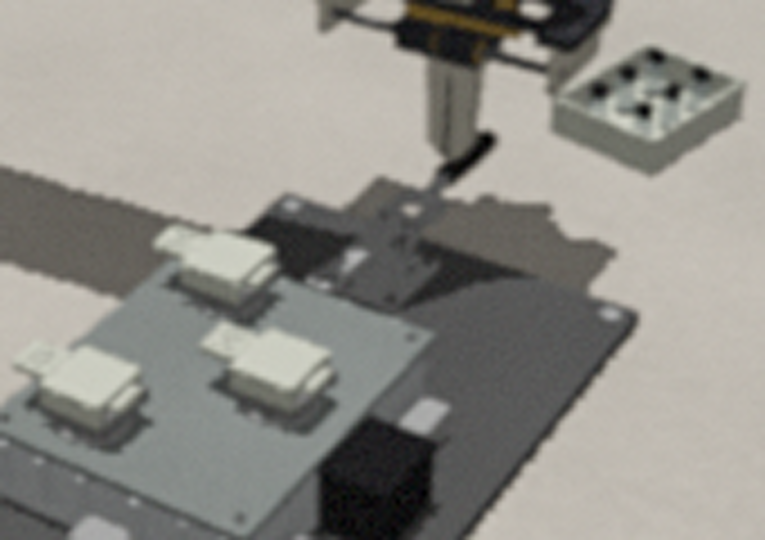

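Call:
{"op": "servo_tool", "data": {
  "commands": [
    [[0,0,0.02,-0.01,0],[0,0,0.04,-0.02,0],[0,0,0.05,-0.03,0],[0,0,0.05,-0.04,0],[0,0,0.05,-0.04,0],[0,0,0.05,-0.04,0],[0,0,0.05,-0.04,0],[0,0,0.05,-0.04,0]]
  ]
}}

```text
t: 10.52
ee_pos: [0.5136, 0.23, 0.0552]
ee_rot: [0.639, 0.769, -0.003, 0.001]
ft_force: [-1.6, -7.2, 14.8]
finger_gap: 0.0006
```

Run:
```python
from h import *
np.set_printoptions(precision=4,suppress=True)
print(manip.state()["ft_force"],manip.state()["ee_pos"])
im=manip.get_image("wrist");save(im,"wrist6")
for r in range(176,256,8):
    print(r,dep(im,(289,r)))
for n in ["top","scene"]:
  im=manip.get_image(n);save(im,n+"6")
  h,w=im["range_z"].shape; u,v=np.meshgrid(np.arange(w),np.arange(h))
  V=np.array(im["view"]);R=V[:3,:3];o=-R.T@V[:3,3]
  d=np.stack([(u-im["cx"])/im["fx"],-(v-im["cy"])/im["fy"],-np.ones_like(u)],-1)@R
  x=(o+d*im["range_z"][...,None]).reshape(-1,3)
  yl=(x[:,:2]-[.527,.167])@[-.166,.986]; xl=(x[:,:2]-[.527,.167])@[.986,.166]
  m=(abs(xl)<.006)&(abs(yl)<.13)
  q=np.c_[yl,x[:,2]][m]; q=q[q[:,0].argsort()]
  print(n,len(q))
  for b in np.arange(-.13,.13,.008):
    k=q[(q[:,0]>=b)&(q[:,0]<b+.008)]
    if len(k): print(round(b+.004,3),np.round(np.sort(k[:,1])[-4:],3))
  a=cv2.imread(f"pics/{n}6.png")
  a=a[160:260,240:370] if n=="scene" else a[150:260,195:330]
  cv2.imwrite(f"pics/{n}6z.png",cv2.resize(a,None,fx=5,fy=5,interpolation=cv2.INTER_CUBIC))
```

```text
[-1.6231 -7.1607 14.8163] [0.5136 0.23   0.0552]
176 [0.5119 0.271  0.0005]
184 [0.5098 0.2757 0.048 ]
192 [0.5105 0.2714 0.0504]
200 [0.5115 0.2666 0.0506]
208 [0.5125 0.2617 0.0507]
216 [0.5134 0.2568 0.0512]
224 [0.5143 0.2519 0.0519]
232 [0.5153 0.247  0.0524]
240 [0.5163 0.2419 0.0528]
248 [0.5162 0.2412 0.0627]
top 41
0.018 [0.536]
0.026 [0.539]
0.034 [0.519 0.525 0.529]
0.042 [0.509 0.509 0.517 0.521]
0.05 [0.504 0.506 0.506]
0.058 [0.493 0.494 0.506 0.507]
0.066 [0.483 0.486 0.493 0.498]
0.074 [0.473 0.476 0.479 0.482]
0.082 [0.461 0.462]
0.106 [0.423 0.426 0.434 0.441]
0.114 [0.422 0.425 0.43  0.431]
0.122 [0.416 0.417]
scene 1104
-0.126 [0.066 0.067 0.069 0.069]
-0.118 [0.071 0.071 0.071 0.071]
-0.11 [0.07  0.071 0.071]
-0.102 [0.063 0.064 0.068]
-0.094 [0.064 0.064 0.064 0.065]
-0.086 [0.063 0.063 0.064 0.064]
-0.078 [0.06  0.061 0.062 0.064]
-0.07 [0.061 0.061 0.061 0.063]
-0.062 [0.059 0.06  0.061 0.062]
-0.054 [0.059 0.06  0.06  0.06 ]
-0.046 [0.058 0.058 0.059 0.061]
-0.038 [0.056 0.057 0.057 0.059]
-0.03 [0.055 0.056 0.057 0.058]
-0.022 [0.055 0.056 0.056 0.056]
-0.014 [0.057 0.433 0.447 0.49 ]
-0.006 [0.524 0.526 0.528 0.53 ]
0.002 [0.54  0.54  0.542 0.544]
0.01 [0.538 0.541 0.545 0.55 ]
0.018 [0.54  0.541 0.542 0.543]
0.026 [0.531 0.533 0.533 0.538]
0.034 [0.526 0.528 0.53  0.534]
0.042 [0.511 0.513 0.518 0.524]
0.05 [0.212 0.502 0.507 0.518]
0.058 [0.124 0.126 0.126 0.129]
0.066 [0.003 0.052 0.057 0.113]
0.074 [0.001 0.002 0.004 0.054]
0.082 [0.172 0.173 0.174 0.178]
0.09 [0.001 0.002 0.05  0.054]
0.098 [0.002 0.002 0.05  0.051]
0.106 [0.003 0.049 0.051 0.051]
0.114 [0.002 0.002 0.002 0.003]
0.122 [0.002 0.002 0.003 0.003]
0.13 [0.001 0.003]
```

View pics/scene6z.png

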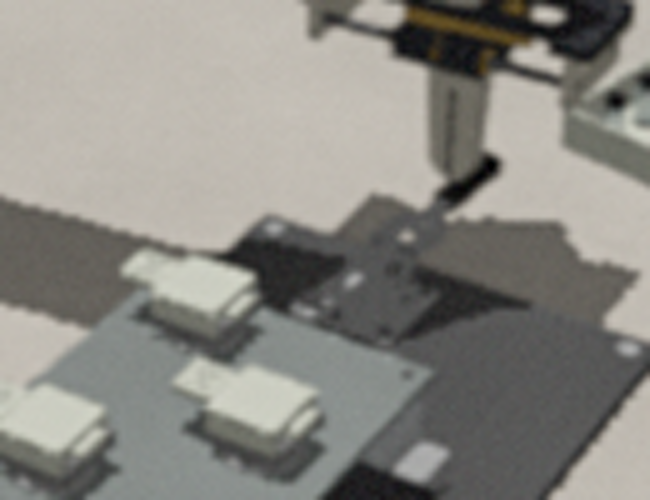

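View pics/top6z.png

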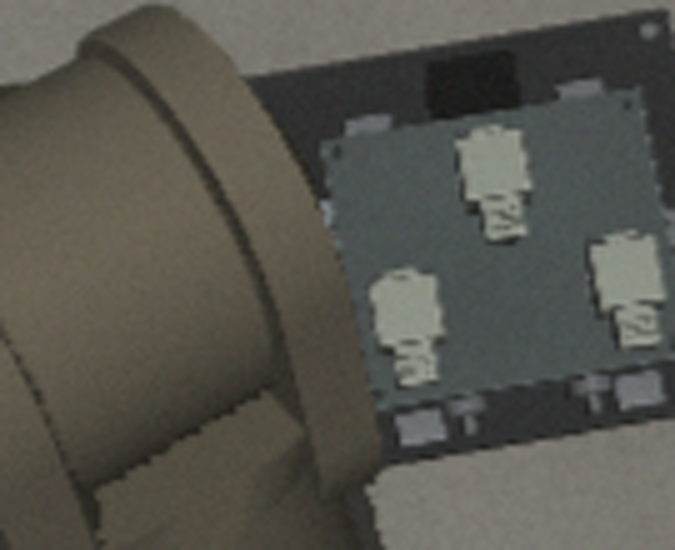

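The grip top is now below the stated shut height. I'll release and see where the handle rests.

Call:
{"op": "servo_tool", "data": {
  "commands": [
    [[0,0,0,0.1,0],[0,0,0,0.2,0],[0,0,-0.1,0.35,0],[0,0,-0.2,0.5,0],[0,0,-0.35,0.65,0],[0,0,-0.5,0.8,0],[0,0,-0.65,0.9,0],[0,0,-0.65,0.9,0]]
  ]
}}

```text
t: 11.33
ee_pos: [0.5144, 0.1482, 0.165]
ee_rot: [0.64, 0.768, -0.003, 0.002]
ft_force: [0.1, -0.3, -0.6]
finger_gap: 0.0005
```

```bash
cat >> h.py <<'E'
def prof():
  for n in ["wrist","scene"]:
    im=manip.get_image(n);save(im,n+"_p%d"%int(manip.state()["t"]*100))
    h,w=im["range_z"].shape; u,v=np.meshgrid(np.arange(w),np.arange(h))
    V=np.array(im["view"]);R=V[:3,:3];o=-R.T@V[:3,3]
    d=np.stack([(u-im["cx"])/im["fx"],-(v-im["cy"])/im["fy"],-np.ones_like(u)],-1)@R
    x=(o+d*im["range_z"][...,None]).reshape(-1,3)
    yl=(x[:,:2]-[.527,.167])@[-.166,.986]; xl=(x[:,:2]-[.527,.167])@[.986,.166]
    m=(abs(xl)<.008)&(abs(yl)<.13)&(x[:,2]<.15)
    q=np.c_[yl,x[:,2]][m]
    print(n,len(q),manip.state()["t"])
    for b in np.arange(-.13,.13,.01):
      k=q[(q[:,0]>=b)&(q[:,0]<b+.01)]
      if len(k): print(round(b+.005,3),len(k),np.round(np.percentile(k[:,1],[50,90,97]),4))
E
python3 - <<'E'
from h import *
prof()
E
ls -t pics | head -2
```

```text
wrist 3517 11.3833
-0.075 2 [0.0115 0.0117 0.0117]
-0.065 6 [0.057  0.0572 0.0572]
-0.055 119 [0.057  0.0576 0.0579]
-0.045 147 [0.0568 0.0579 0.0582]
-0.035 159 [0.0567 0.0576 0.0581]
-0.025 157 [0.0566 0.0574 0.0578]
-0.015 306 [0.0493 0.0569 0.0573]
-0.005 138 [0.0158 0.0168 0.0172]
0.005 90 [0.0119 0.0128 0.0131]
0.015 86 [0.0558 0.0582 0.0592]
0.025 194 [0.0568 0.0592 0.06  ]
0.035 171 [0.0589 0.0605 0.0612]
0.045 206 [0.0628 0.065  0.0654]
0.055 233 [0.0639 0.0652 0.0657]
0.065 241 [0.0639 0.0656 0.0661]
0.075 237 [0.0641 0.0657 0.0664]
0.085 267 [0.0644 0.0659 0.0663]
0.095 272 [0.0645 0.0661 0.0665]
0.105 260 [0.0642 0.066  0.0666]
0.115 67 [0.0584 0.0628 0.0634]
0.125 159 [-0.      0.001   0.0013]
scene 359 11.4333
-0.125 4 [0.06   0.0619 0.0624]
-0.115 15 [0.0623 0.0647 0.0655]
-0.105 6 [0.0591 0.0603 0.0604]
-0.095 12 [0.0586 0.06   0.0604]
-0.085 8 [0.0578 0.06   0.0612]
-0.075 14 [0.0572 0.0591 0.0597]
-0.065 25 [0.0175 0.0596 0.0602]
-0.055 29 [0.0257 0.0583 0.0589]
-0.045 28 [0.0413 0.0587 0.059 ]
-0.035 18 [0.027  0.0593 0.06  ]
-0.025 10 [0.057  0.0593 0.0596]
-0.015 9 [0.0564 0.0574 0.0576]
-0.005 1 [0.0153 0.0153 0.0153]
0.005 5 [0.0141 0.0406 0.0514]
0.015 28 [0.052  0.0586 0.0612]
0.025 7 [0.0569 0.0603 0.0606]
0.035 11 [0.0601 0.0622 0.0653]
0.045 21 [0.0594 0.065  0.0676]
0.055 16 [0.0026 0.0652 0.0664]
0.065 18 [0.0339 0.0668 0.0683]
0.075 14 [0.0022 0.0659 0.0666]
0.085 16 [0.0023 0.0671 0.0675]
0.095 16 [0.0635 0.0678 0.0691]
0.105 12 [0.0032 0.0654 0.0662]
0.115 7 [0.0019 0.0045 0.0046]
0.125 9 [0.0002 0.0027 0.0034]
scene_p1143.png
wrist_p1138.png
```

With the push released the handle rests level (grip top 67 mm, so centre 58 mm) and the bar is level, so the clamp is shut over centre. Now I'll go to place_1, turning the jaws back across the tabs.

Call:
{"op": "servo_tool", "data": {
  "commands": [
    [[0,0.01,-0.08,0.04,-0.1],[0,0.02,-0.16,0.08,-0.2],[0,0.03,-0.24,0.12,-0.3],[0,0.03,-0.32,0.16,-0.4],[0,0.03,-0.4,0.2,-0.5],[0,0.04,-0.48,0.24,-0.6],[0,0.04,-0.56,0.28,-0.7],[0,0.04,-0.64,0.3,-0.8]]
  ]
}}

```text
t: 12.1
ee_pos: [0.5189, 0.0736, 0.2002]
ee_rot: [0.781, 0.624, -0.002, 0.001]
ft_force: [-0.5, 0.6, -0.1]
finger_gap: 0.0002
```

Call:
{"op": "servo_tool", "data": {
  "commands": [
    [[0,0,-0.08,0.04,-0.1],[0,0,-0.16,0.08,-0.2],[0,0,-0.24,0.12,-0.3],[0,0,-0.32,0.16,-0.4],[0,0,-0.4,0.2,-0.5],[0,0,-0.48,0.24,-0.6],[0,0,-0.56,0.28,-0.7],[0,0,-0.64,0.3,-0.8]]
  ]
}}

```text
t: 12.77
ee_pos: [0.5191, -0.0041, 0.2369]
ee_rot: [0.891, 0.455, -0.002, 0.0]
ft_force: [0.5, -1.2, -0.4]
finger_gap: 0.0005
```

Call:
{"op": "servo_tool", "data": {
  "commands": [
    [[0,0,0,0,-0.1],[0,0,0,0,-0.2],[0,0,0,0,-0.3],[0,0,0,0,-0.4],[0,0,0,0,-0.5],[0,0,0,0,-0.6],[0,0,0,0,-0.7],[0,0,0,0,-0.8]]
  ]
}}

```text
t: 13.43
ee_pos: [0.5191, -0.0045, 0.237]
ee_rot: [0.964, 0.266, -0.002, -0.0]
ft_force: [0.7, -0.0, 0.1]
finger_gap: 0.0005
```

Call:
{"op": "servo_tool", "data": {
  "commands": [
    [[0,0,0,0,-0.1],[0,0,0,0,-0.2],[0,0,0,0,-0.3],[0,0,0,0,-0.4],[0,0,0,0,-0.5],[0,0,0,0,-0.6],[0,0,0,0,-0.7],[0,0,0,0,-0.75]]
  ]
}}

```text
t: 14.1
ee_pos: [0.5191, -0.0049, 0.237]
ee_rot: [0.997, 0.08, -0.002, -0.001]
ft_force: [0.4, -0.2, 0.3]
finger_gap: 0.0006
```

Run:
```python
from h import *
np.set_printoptions(precision=4,suppress=True)
im=manip.get_image("wrist");save(im,"wrist7")
h,w=im["range_z"].shape; u,v=np.meshgrid(np.arange(w),np.arange(h))
V=np.array(im["view"]);R=V[:3,:3];o=-R.T@V[:3,3]
d=np.stack([(u-im["cx"])/im["fx"],-(v-im["cy"])/im["fy"],-np.ones_like(u)],-1)@R
X=(o+d*im["range_z"][...,None])
z=X[...,2]; m=((z>.088)&(z<.108)).astype(np.uint8)
n,l,st,c=cv2.connectedComponentsWithStats(m)
for i in range(1,n):
    if st[i,4]>150:
        p=X[l==i]; (cx,cy),(a,b),t=cv2.minAreaRect((p[:,:2]*1000).astype(np.float32))
        print(st[i],p.mean(0),"rect",cx,cy,a,b,t, np.percentile(p[:,2],[5,50,95]))
for t in ["place_1","tab_1"]:
    for q in manip.spot_point(im,t)[:4]: print(t,q["score"],q["position"],dep(im,q["position"]))
```

```text
[ 327   87   44   76 2644] [ 0.6048 -0.0578  0.0978] rect 600.6956787109375 -59.207794189453125 73.0923843383789 40.213623046875 9.587869644165039 [0.0917 0.0985 0.1   ]
[ 261  168   38   66 2050] [ 0.5164 -0.004   0.0979] rect 511.2220458984375 -4.759326934814453 72.35956573486328 39.48809814453125 9.369250297546387 [0.0917 0.0986 0.0999]
[ 384  168   45   66 2234] [ 0.5375 -0.1367  0.0976] rect 532.828857421875 -138.54473876953125 72.50379943847656 40.36764907836914 8.270442962646484 [0.0911 0.0984 0.0999]
tab_1 0.92 [405.6, 221.5] [ 0.5113 -0.1452  0.0975]
tab_1 0.78 [345.8, 150.8] [ 0.5763 -0.0625  0.0986]
```

View pics/wrist7.png

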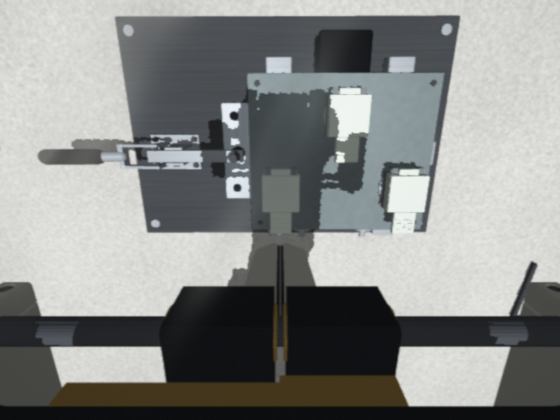

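Cap rectangles give place_1 (0.521,-0.003), place_2 (0.543,-0.137) and place_3 (0.6105,-0.0575), yaw 9.3°. Descending to tap place_1.

Call:
{"op": "servo_tool", "data": {
  "commands": [
    [[0,0.02,0.02,-0.18,0.04],[0,0.02,0.02,-0.36,0.04],[0,0.02,0.02,-0.54,0.04],[0,0.02,0.02,-0.72,0.04],[0,0.02,0.02,-0.88,0.04],[0,0.02,0.02,-0.98,0.04],[0,0.02,0.02,-1,0.04],[0,0.02,0.02,-1,0.04]]
  ]
}}

```text
t: 14.92
ee_pos: [0.5211, -0.0024, 0.1164]
ee_rot: [0.996, 0.092, -0.003, -0.001]
ft_force: [0.2, 0.4, 0.3]
finger_gap: 0.0003
```

Call:
{"op": "servo_tool", "data": {
  "commands": [
    [[0,0,0,-0.04,0],[0,0,0,-0.08,0],[0,0,0,-0.1,0],[0,0,0,-0.11,0],[0,0,0,-0.12,0],[0,0,0,-0.13,0],[0,0,0,-0.14,0],[0,0,0,-0.14,0]]
  ]
}}

```text
t: 15.58
ee_pos: [0.5211, -0.0024, 0.0995]
ee_rot: [0.996, 0.092, -0.003, -0.001]
ft_force: [-0.1, 0.5, -0.7]
finger_gap: 0.0005
```

Call:
{"op": "servo_tool", "data": {
  "commands": [
    [[0,0,0,-0.005,0],[0,0,0,-0.01,0],[0,0,0,-0.013,0],[0,0,0,-0.016,0],[0,0,0,-0.016,0],[0,0,0,-0.016,0],[0,0,0,-0.016,0],[0,0,0,-0.016,0]]
  ]
}}

```text
t: 16.25
ee_pos: [0.521, -0.0023, 0.099]
ee_rot: [0.996, 0.092, -0.003, -0.0]
ft_force: [-4.4, -0.9, 19.2]
finger_gap: 0.0005
```

Place_1 is rigid: 19 N with no sinking from 0.099, so it is tight. Next is place_2.

Call:
{"op": "servo_tool", "data": {
  "commands": [
    [[0,0,0,0.12,0],[0,0,0,0.2,0],[0,0.03,-0.15,0.2,0],[0,0.06,-0.32,0.2,0],[0,0.09,-0.5,0.2,0],[0,0.12,-0.68,0.2,-0.02],[0,0.15,-0.84,0.2,-0.04],[0,0.17,-1,0.2,-0.04]]
  ]
}}

```text
t: 16.92
ee_pos: [0.5419, -0.1235, 0.1232]
ee_rot: [0.997, 0.082, -0.002, -0.0]
ft_force: [-0.7, -0.2, 0.1]
finger_gap: 0.0004
```

Call:
{"op": "servo_tool", "data": {
  "commands": [
    [[0,0.01,-0.08,-0.02,0],[0,0.01,-0.12,-0.06,0],[0,0.01,-0.12,-0.11,0],[0,0.01,-0.12,-0.15,0],[0,0.01,-0.12,-0.17,0],[0,0.01,-0.12,-0.19,0],[0,0.01,-0.12,-0.2,0],[0,0.01,-0.12,-0.2,0]]
  ]
}}

```text
t: 17.58
ee_pos: [0.5429, -0.1367, 0.0994]
ee_rot: [0.997, 0.083, -0.002, -0.001]
ft_force: [-0.1, 0.4, 2.1]
finger_gap: 0.0003
```

Call:
{"op": "servo_tool", "data": {
  "commands": [
    [[0,0,0,-0.005,0],[0,0,0,-0.01,0],[0,0,0,-0.013,0],[0,0,0,-0.016,0],[0,0,0,-0.016,0],[0,0,0,-0.016,0],[0,0,0,-0.016,0],[0,0,0,-0.016,0]]
  ]
}}

```text
t: 18.25
ee_pos: [0.5429, -0.1366, 0.099]
ee_rot: [0.997, 0.083, -0.002, -0.0]
ft_force: [-4.3, -0.6, 19.2]
finger_gap: 0.0005
```

Place_2 is rigid too. Now I'll tap place_3 to confirm.

Call:
{"op": "servo_tool", "data": {
  "commands": [
    [[0,0,0,0.12,0],[0,0,0,0.2,0],[0,0.1,0.11,0.2,0],[0,0.2,0.22,0.2,0],[0,0.3,0.35,0.2,0],[0,0.4,0.47,0.2,0],[0,0.5,0.58,0.2,0],[0,0.56,0.66,0.2,0]]
  ]
}}

```text
t: 18.92
ee_pos: [0.6117, -0.0554, 0.1232]
ee_rot: [0.997, 0.083, -0.001, -0.0]
ft_force: [0.9, -0.2, -0.4]
finger_gap: 0.0002
```

Call:
{"op": "servo_tool", "data": {
  "commands": [
    [[0,0,0,-0.04,0],[0,0,0,-0.08,0],[0,0,0,-0.12,0],[0,0,0,-0.16,0],[0,0,0,-0.18,0],[0,0,0,-0.19,0],[0,0,0,-0.2,0],[0,0,0,-0.2,0]]
  ]
}}

```text
t: 19.58
ee_pos: [0.6113, -0.056, 0.0991]
ee_rot: [0.997, 0.083, -0.002, -0.0]
ft_force: [-1.5, -2.0, 2.5]
finger_gap: 0.0006
```

Call:
{"op": "servo_tool", "data": {
  "commands": [
    [[0,0,0,-0.005,0],[0,0,0,-0.01,0],[0,0,0,-0.013,0],[0,0,0,-0.016,0],[0,0,0,-0.016,0],[0,0,0,-0.016,0],[0,0,0,-0.016,0],[0,0,0,-0.016,0]]
  ]
}}

```text
t: 20.25
ee_pos: [0.6113, -0.056, 0.0972]
ee_rot: [0.997, 0.083, -0.002, -0.0]
ft_force: [-1.0, -0.2, 3.1]
finger_gap: 0.0004
```

Place_3 gives: 2 mm at 3 N. I'll press the rest of the travel, then back off and watch the force during the return.

Call:
{"op": "servo_tool", "data": {
  "commands": [
    [[0,0,0,-0.008,0],[0,0,0,-0.016,0],[0,0,0,-0.024,0],[0,0,0,-0.028,0],[0,0,0,-0.028,0],[0,0,0,-0.028,0],[0,0,0,-0.028,0],[0,0,0,-0.028,0]]
  ]
}}

```text
t: 20.92
ee_pos: [0.6114, -0.056, 0.0946]
ee_rot: [0.997, 0.083, -0.002, -0.0]
ft_force: [-3.8, -0.6, 11.9]
finger_gap: 0.0002
```

Call:
{"op": "servo_tool", "data": {
  "commands": [
    [[0,0,0,0.01,0],[0,0,0,0.02,0],[0,0,0,0.03,0],[0,0,0,0.03,0],[0,0,0,0.03,0],[0,0,0,0.03,0],[0,0,0,0.03,0],[0,0,0,0.03,0]]
  ]
}}

```text
t: 21.58
ee_pos: [0.6113, -0.0561, 0.0981]
ee_rot: [0.997, 0.083, -0.002, -0.0]
ft_force: [-1.2, -0.1, 2.7]
finger_gap: 0.0003
```

Place_3 sank 4.5 mm to its stop (0.0991 → 0.0946) and sprang back with about 3 N, so it holds the loose bolt. I'll move over tab_3 and open the fingers.

Call:
{"op": "servo_tool", "data": {
  "commands": [
    [[0,0,0,0.12,0],[0,0,0,0.22,0],[30,-0.06,-0.01,0.25,0],[50,-0.12,-0.02,0.25,0],[50,-0.18,-0.04,0.25,0],[50,-0.24,-0.05,0.25,0],[50,-0.3,-0.06,0.25,0],[50,-0.3,-0.06,0.25,0]]
  ]
}}

```text
t: 22.25
ee_pos: [0.5731, -0.0638, 0.1277]
ee_rot: [0.997, 0.083, -0.003, -0.0]
ft_force: [-0.9, -0.7, -0.2]
finger_gap: 0.0355
```

Run:
```python
from h import *
np.set_printoptions(precision=4,suppress=True)
print(manip.state()["ee_pos"],manip.state()["finger_gap"])
im=manip.get_image("wrist")
e=manip.state()["ee_pos"]; save(im,"wrist8",[proj(im,[.578,-.063,.098]),proj(im,e)])
im=manip.get_image("scene");save(im,"scene8")
a=cv2.imread("pics/scene8.png")[150:300,200:370]; cv2.imwrite("pics/scene8z.png",cv2.resize(a,None,fx=4,fy=4,interpolation=cv2.INTER_CUBIC))
```

```text
[ 0.5731 -0.0638  0.1277] 0.0354810337471741
```

View pics/wrist8.png

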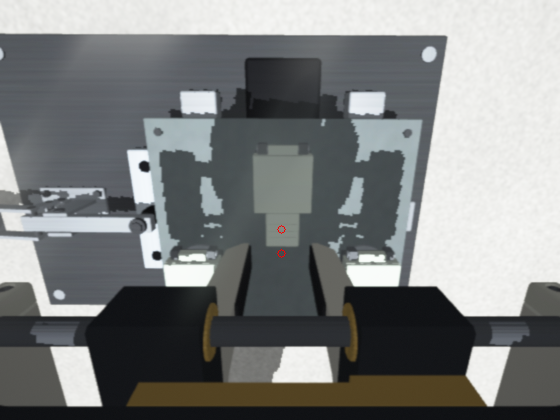

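View pics/scene8z.png

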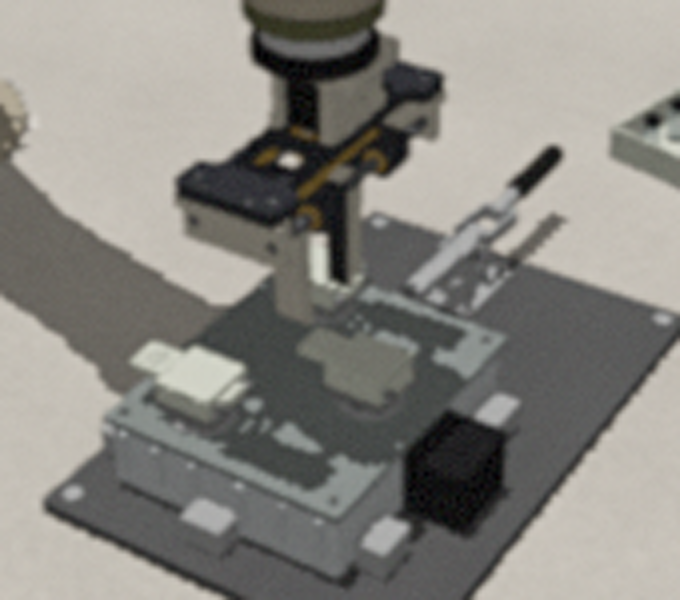

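The predicted tab centre (282,229) falls right on the tab (columns 266–299, rows 213–246), and the jaws straddle it. Descending and pinching.

Call:
{"op": "servo_tool", "data": {
  "commands": [
    [[50,0.01,0,0,0],[50,0.02,0,-0.05,0],[50,0.02,0,-0.12,0],[50,0.02,0,-0.2,0],[50,0.02,0,-0.28,0],[50,0.02,0,-0.33,0],[50,0.02,0,-0.34,0],[50,0.02,0,-0.34,0]]
  ]
}}

```text
t: 23.02
ee_pos: [0.577, -0.0633, 0.0862]
ee_rot: [0.997, 0.083, -0.003, -0.0]
ft_force: [-0.1, 0.0, -0.4]
finger_gap: 0.0503
```

Call:
{"op": "servo_tool", "data": {
  "commands": [
    [[30,0,0,0,0],[22,0,0,0,0],[18,0,0,0,0],[15,0,0,0,0],[15,0,0,0,0],[15,0,0,0,0],[15,0,0,0,0],[15,0,0,0,0]]
  ]
}}

```text
t: 23.68
ee_pos: [0.5772, -0.0641, 0.0865]
ee_rot: [0.997, 0.083, -0.002, 0.0]
ft_force: [1.4, -4.4, 1.2]
finger_gap: 0.0236
```

Gripped at 23.6 mm (tab 24 mm). I'll swing the cap along its arc to about 40° first.

Call:
{"op": "servo_tool", "data": {
  "commands": [
    [[15,0.007,0.001,0.042,0],[15,0.018,0.003,0.082,0],[15,0.032,0.005,0.122,0],[15,0.05,0.008,0.16,0],[15,0.07,0.011,0.197,0],[15,0.094,0.015,0.231,0],[15,0.121,0.02,0.263,0],[15,0.15,0.025,0.293,0]]
  ]
}}

```text
t: 24.35
ee_pos: [0.5948, -0.0613, 0.1218]
ee_rot: [0.997, 0.083, -0.003, 0.0]
ft_force: [-1.6, -5.8, -4.8]
finger_gap: 0.0232
```

Run:
```python
from h import *
s=manip.state();print(s["ft_force"],s["ee_pos"],s["finger_gap"])
im=manip.get_image("scene");save(im,"scene9")
a=cv2.imread("pics/scene9.png")[150:300,200:370]; cv2.imwrite("pics/scene9z.png",cv2.resize(a,None,fx=4,fy=4,interpolation=cv2.INTER_CUBIC))
```

```text
[-1.64245135 -5.75088445 -4.76044334] [ 0.59476268 -0.0612891   0.12183917] 0.023209790503464417
```

View pics/scene9z.png

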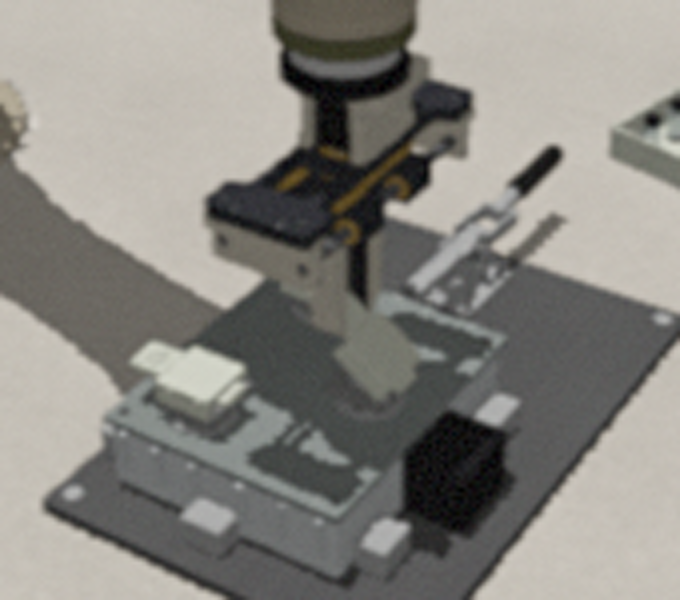

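The cap follows, about 40° open. Continuing to about 78°.

Call:
{"op": "servo_tool", "data": {
  "commands": [
    [[15,0.032,0.005,0.028,0],[15,0.067,0.011,0.052,0],[15,0.102,0.017,0.073,0],[15,0.14,0.023,0.09,0],[15,0.179,0.029,0.105,0],[15,0.219,0.036,0.116,0],[15,0.26,0.043,0.123,0],[15,0.285,0.047,0.126,0]]
  ]
}}

```text
t: 25.07
ee_pos: [0.6299, -0.0554, 0.1382]
ee_rot: [0.997, 0.083, -0.003, 0.0]
ft_force: [-3.1, -4.1, 2.6]
finger_gap: 0.0232
```

Run:
```python
from h import *
np.set_printoptions(precision=4,suppress=True)
s=manip.state();print(s["ft_force"],s["ee_pos"],s["finger_gap"])
for n,c in [("scene",(150,300,200,370)),("top",(130,260,190,360))]:
    im=manip.get_image(n);save(im,n+"10")
    a=cv2.imread(f"pics/{n}10.png")[c[0]:c[1],c[2]:c[3]]; cv2.imwrite(f"pics/{n}10z.png",cv2.resize(a,None,fx=4,fy=4,interpolation=cv2.INTER_CUBIC))
```

```text
[-3.1495 -4.0813  2.6183] [ 0.6299 -0.0554  0.1382] 0.023249345086015376
```

View pics/scene10z.png

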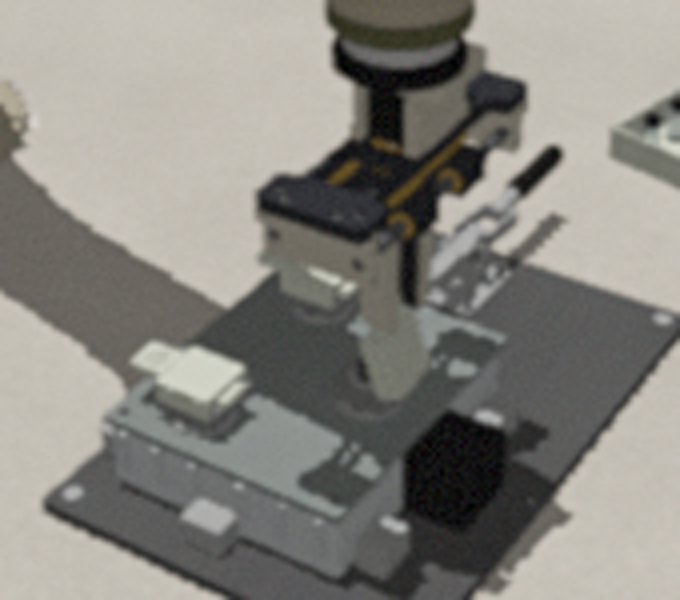

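View pics/top10z.png

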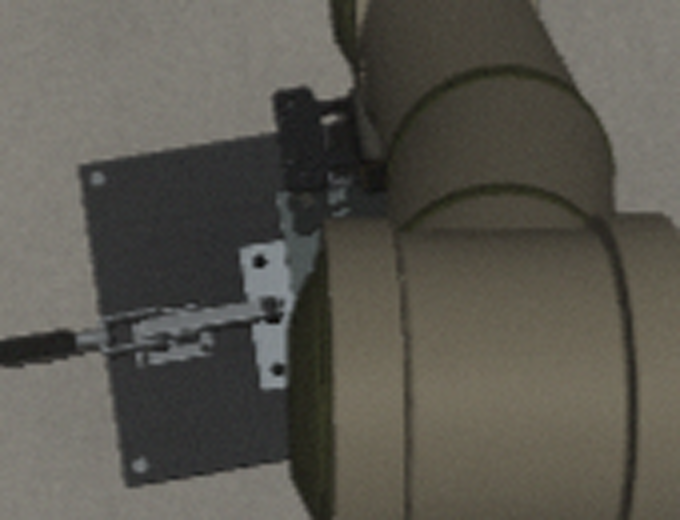

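Call:
{"op": "servo_tool", "data": {
  "commands": [
    [[15,0,0,0,0],[15,0,0,0,0],[15,0,0,0,0],[15,0,0,0,0],[15,0,0,0,0],[15,0,0,0,0],[15,0,0,0,0],[15,0,0,0,0]]
  ]
}}

```text
t: 25.83
ee_pos: [0.6298, -0.0554, 0.1383]
ee_rot: [0.997, 0.083, -0.003, 0.0]
ft_force: [-3.7, -5.4, -1.9]
finger_gap: 0.0234
```

Run:
```python
from h import *
np.set_printoptions(precision=4,suppress=True)
s=manip.state();print(s["t"],s["ft_force"],s["ee_pos"],s["finger_gap"])
im=manip.get_image("scene");save(im,"scene11")
pts=np.array([dep(im,(c,r)) for c in range(294,304,2) for r in range(236,247,2)])
m=pts.mean(0);n=np.linalg.svd(pts-m)[2][2]; n*=np.sign(n[0]) or 1
print("cap face",m,n,"tilt deg",np.degrees(np.arccos(abs(n[2]))), "res",np.abs((pts-m)@n).max())
for t in ["solvent_bottle","hex_key","vial_tray","handle_grip","place_1"]:
    for d in manip.spot_point(im,t)[:3]: print(t,d["score"],d["position"],dep(im,d["position"]))
p=at_z(im,(0,0),0)
prof()
```

```text
25.8333 [-3.6714 -5.4397 -1.9425] [ 0.6298 -0.0554  0.1383] 0.023419849328312793
cap face [ 0.6386 -0.0661  0.1121] [ 0.971  -0.1064  0.2142] tilt deg 77.62909017510081 res 0.006316338549038538
solvent_bottle 0.75 [185.2, 371.5] [ 0.6852 -0.4505  0.0456]
hex_key 0.67 [132.6, 302.8] [ 0.4115 -0.4048  0.0074]
vial_tray 0.85 [370.1, 185.3] [0.5553 0.3926 0.0309]
handle_grip 0.49 [332.0, 190.0] [0.5109 0.2429 0.0639]
place_1 0.88 [287.4, 240.3] [ 0.5926 -0.0537  0.0834]
place_1 0.79 [284.5, 217.6] [ 0.6605 -0.1369  0.2285]
place_1 0.74 [249.2, 243.9] [ 0.5468 -0.1427  0.1007]
wrist 3863 26.1833
-0.125 114 [0.057  0.0588 0.0594]
-0.115 303 [0.0587 0.063  0.0635]
-0.105 217 [0.0573 0.0616 0.0626]
-0.095 217 [0.0572 0.0584 0.0588]
-0.085 278 [0.0555 0.0581 0.0586]
-0.075 284 [0.0532 0.0581 0.0586]
-0.065 330 [0.0517 0.0579 0.0583]
-0.055 287 [0.0553 0.0577 0.0581]
-0.045 253 [0.0566 0.0579 0.0585]
-0.035 177 [0.0569 0.0578 0.0587]
-0.025 200 [0.0565 0.0574 0.0578]
-0.015 120 [0.0566 0.0574 0.0578]
-0.005 11 [0.016  0.0167 0.017 ]
0.005 47 [0.0123 0.0135 0.015 ]
0.015 314 [0.0498 0.0569 0.05
[... 292 characters left out ...]
 5 [0.0582 0.0599 0.0604]
-0.075 9 [0.0572 0.0586 0.0588]
-0.065 27 [0.0183 0.0588 0.0599]
-0.055 25 [0.0262 0.0588 0.0594]
-0.045 25 [0.0288 0.0589 0.0595]
-0.035 16 [0.056  0.0593 0.0608]
-0.025 14 [0.0565 0.0599 0.0619]
-0.015 9 [0.0569 0.0583 0.0587]
-0.005 2 [0.0374 0.0543 0.0573]
0.005 3 [0.0134 0.044  0.0493]
0.015 27 [0.0535 0.0596 0.0604]
0.025 10 [0.0595 0.062  0.0625]
0.035 12 [0.0598 0.0642 0.0651]
0.045 18 [0.0295 0.067  0.0676]
0.055 16 [0.004  0.0669 0.0676]
0.065 13 [0.0048 0.0678 0.0687]
0.075 20 [0.0032 0.066  0.067 ]
0.085 12 [0.0334 0.0676 0.0684]
0.095 19 [0.0032 0.0656 0.0669]
0.105 11 [0.0022 0.0677 0.0687]
0.115 11 [0.0013 0.0032 0.0035]
0.125 6 [0.0013 0.0026 0.0032]
```

The cap reads about 78° open, the clamp is still level, and the bystanders are where they were. Handing in.

Run:
```python
from h import *
print(manip.sign_off())
```

```text
the job is handed in; nothing more can be done
None
```

The loose bolt is at place_3 (rear). I handed the job in at about 26 s of the 54 s, with its cap still held about 78° open.

- **Clamp:** I pressed the handle down its arc until it stopped. After I let go it rested level (grip top at 67 mm, so centre at 58 mm) with the bar level. It was still so in the last check.
- **Taps:** Place_1 and place_2 were both rigid, at about 19 N with no sinking. Place_3 sank 4.5 mm at about 3 N to its stop and pushed back on the way up.
- **Cap:** I pinched tab_3 across its width and swung the cap along its arc. The plane fit read 78°, matching the arc I commanded, but it is rough (residual up to 6 mm). The gap reads 23.4 mm on the 24 mm tab, and the outside force is about 7 N.
- **Bystanders:** The bottle, hex key and vial tray were found within about 13 mm of their first readings. That is within the detectors' scatter, so I take them as unmoved.
- **Less certain:**
  - I judged the two tight caps shut by eye. The arm partly hid place_1 at the end, and one detector hit for it landed on the gripper.
  - While I pressed, the handle dipped a few millimetres below its shut height under about 15 N, then sprang back to level on release.

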